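Index the sample carousel to the scanner

TASK

Bring the vial in front of the scanner by indexing the round sample table on by one hole: with a fingertip press the table's dished plunger down, swing the table with it in the direction that carries the tall vial (not the short blank) to the scanner, and let the plunger spring fully up into the next hole. Do not turn the table past that next hole, do not touch or lift the vial or the blank, leave the things standing around where they are, and grasp nothing.

Things in the scene. Friction and masses are not known exactly. Their poses are not given: they have to be found in the camera images.
- axis (a point): a point on the vertical turning axis of the round table, 75 mm above the worktop, in the middle of a fixed round base 252 mm across whose place and yaw (up to 0.35 rad) vary. The point's x axis points from the turning axis to the scanner. The grey table that turns inside the base is 188 mm across, with five sockets 65 mm from the axis
- ring (a point): centre of the fixed dark steel index ring in the base: about 98 mm inside and 119 mm outside radius, let into the white base wall, top 51 mm above the worktop (this point), with eight notches (the 'holes') 45 degrees apart on its inner edge. The plunger's key sits in one; one turn to the next notch is 45 degrees
- scanner (a point): middle of the dark window of the scanner, a white head on a post fixed to the base on the side away from the robot, 109 to 174 mm from the turning axis, 130 mm high. The window looks at the table
- turntable (a joint): angle of the table in rad, 0 at the start, positive counter-clockwise seen from above; the next hole is 0.785 (45 degrees) either way. Locked to within about 0.01 rad while the plunger is up; while it is pressed the table turns easily (about 1 N at the plunger)
- plunger (a joint): how far the plunger is pressed down, in m: 0 fully up, 0.018 at the bottom stop. A spring pushes up with 3 N at the top, 6 N at the bottom. From about 0.014 on the key is free and the table turns. Let go within 0.06 rad of a notch, the key centres itself and springs up; let go elsewhere it stays about 14 mm down under the ring, and pops up once swung to a notch
- cap (a point): centre of the dish floor of the plunger's round black cap, 75 mm above the worktop when up; moves with table and plunger. The cap is 45 mm across; a rim 6 mm high surrounds its flat 39 mm recess, so a fingertip set into it presses it down and carries it round. It is 78 mm from the turning axis, at the start opposite the scanner, on the robot's side
- station (a point): the place where the vial's centre must come: 65 mm from the turning axis towards the scanner, 62 mm above the worktop; fixed to the base. The table's middle socket stands there at the start, empty
- vial_mid (a point): centre (half-way up) of the loose glass sample vial with screw cap, 24 mm across, 72 mm high, standing upright in a socket with about 1 mm play. At the start it is in the socket 45 degrees to one side of the station, left or right varies; its top is 98 mm above the worktop
- blank_mid (a point): centre (half-way up) of the short grey blank, a loose plug 23 mm across and 40 mm high, in the socket 45 degrees to the other side of the station
- amber: brown glass bottle, 65 mm across, 128 mm high, loose bystander; origin at the centre of its underside
- beaker: glass beaker, 54 mm across, 70 mm high, loose bystander; origin at the centre of its underside
- dish: lidded petri dish, 54 mm across, 14 mm high, loose bystander; origin at the centre of its underside
- timer: white bench timer, 50 x 75 x 62 mm, loose bystander; origin at the centre of its underside

How it is judged:
On the way, in this order (a step that is already met when the one before it is completed fails the run):
1. the plunger is pressed in, by the robot's fingers, until its key leaves the notch (value of joint plunger above 0.013 m and contact force between the fingers and plunger above 0.5 N), for 0.05 s.
2. the table is swung with the plunger in: the vial is 12 to 33 mm short of the station (value of joint plunger above 0.006 m and horizontal distance between vial_mid and station between 0.012 and 0.033 m and contact force between the fingers and plunger above 0.2 N), for 0.02 s.
At the end, for the whole second after the job is handed in: the plunger has sprung up (within 3 mm of its top) in the next notch, the vial stands upright in its socket within 6 mm of the station in front of the scanner, the blank is still in its socket, and the table is at rest (value of joint plunger below 0.003 m and horizontal distance between vial_mid and station below 0.006 m and angle between vial_mid's own z axis and vertical below 0.15 rad and velocity of joint turntable between -0.05 and 0.05 rad/s and height (world z) of vial_mid below 0.067 m and height (world z) of blank_mid below 0.051 m); the robot touches nothing.
It fails at once if the table is turned well past the next hole (value of joint turntable above 1 rad or value of joint turntable below -1 rad).
It fails at once if the robot touches the vial or the blank (over 0.5 N) (contact force between any of the arm, the fingers and vial above 0.5 N or contact force between any of the arm, the fingers and blank above 0.5 N).
It fails at once if the vial or the blank is lifted (height (world z) of vial_mid above 0.075 m or height (world z) of blank_mid above 0.059 m).
It fails at once if a thing standing around is moved more than 15 mm (distance of any of amber, beaker, dish, timer from where it was at the start of the episode above 0.015 m).
It also fails if it takes over 40 s, if anything falls off the work surface, if the arm or the gripper's body presses on something with over 40 N, if the wrist force passes 120 N, or if a joint passes its speed limit or range.

ROBOT

A 6-joint arm with a two-finger parallel gripper is mounted at the origin on a cart in front of the work surface, level with it; the furniture and walls round the work are solid. World frame = base frame: x ahead of the robot, y to its left, z up, the work surface at z = 0. Lengths are in m, angles in rad, forces in N, time in s.
With the tool pointing down it reaches from about 0.275 to 0.85 m from the base axis. Payload 5.2 kg.
Tool frame: the origin (TCP) lies between the finger pads; the fingertips stand 14 mm ahead of it and the grasp point (between the pads) lies 5 mm behind it; z points along the fingers, y is the line along which they close (so a half turn about z gives the same grasp; the last joint's range is limited). The gripper opens to 85 mm and grips with 20 to 120 N. Pads are 22 mm wide; open, the fingers measure 114 mm over their backs; the gripper's body (76 mm by 85 mm) begins 54 mm behind the grasp point. The pads swing forward as they close: fully open they stand 13 mm farther back than shut.
Start: joints at [-1.329, 0.259, 1.535, -0, 1.348, -0.203], TCP at [0.237, -0.496, 0.245] pointing down, gripper open.
Joint ranges: [-3.14, 3.14], [-0.91, 2.08], [0.19, 2.58], [-1.22, 4.36], [0.22, 2.71], [-3.12, 3.12]. Speed limits (rad/s): [2.57, 2.57, 3.14, 3.14, 3.14, 3.14].

INTERFACE

Orientations are given as a unit quaternion [w, x, y, z].
In Python, from workcell import telemetry, viewer, r gives the robot as it stands. The module is installed in compiled form; this text tells all that it offers.
- The arm moves only by the tool move_arm, never from a script. Its argument "deltas" is a list of rows, each a list of 7 numbers: the shift along the tool's x, y, z in units of 0.25 m (1.0 is 0.25 m), then the turn, a rotation vector about the tool's x, y, z in units of 30 degrees (1.0 is 30 degrees), then the finger opening in mm, from 0 to 85.4. A call has 1 to 8 rows; each row is the pose to reach, as a shift and turn from the pose commanded when the call began, along the tool's axes at that moment; what a row does not reach only later rows make up. A row lasts 1/8 s, in which the tool goes at most 62.5 mm and 10.7 degrees, less where a joint would pass 70% of its speed; a pose out of reach is approached as far as the arm can. A call with a number of a shift or a turn outside -1 to 1 is refused whole. A call with a gripper value outside its range is refused whole. The fingers move at their own pace and stop on an object; "newtons" is the grip in N (left out, the last holds). Time passes only in rows, so rows that repeat a pose let the fingers close. It gives the time, the measured TCP pose, the force, the opening and the grip force at its end, in the units of the state.
- telemetry.get_obs(): the state, without advancing time (a new reading comes with each control period).
- viewer.snapshot(name): name is "scene" or "top"; returns the picture (480x640x3 uint8, red, green, blue); there is no depth.
- viewer.calibration(name): a dict with "mtx" (3x3 intrinsics, pixels), "eye" and "attitude" of the camera in the world. Camera axes: x right, y down, z forward; pixel columns grow to the right and rows downward; lengths in m; the calibration is good to about 2 mm. A picture is of the moment at which its call begins. calibration takes no time and is no camera call.
- r.close_job(): hands the job in; it is judged then, once.
The state is a dict: "time": time; "joint_pos": joint angles; "qvel": joint speeds; "tau": joint torques, N m; "tcp_pos": TCP position; "ee_rot": TCP orientation; "wrist_force": force on the tool from outside, world axes, zero at the start; "moment": the same for the moment, N m; "opening": finger opening in m; "finger_force": force on a finger pad.
Only numpy, scipy, OpenCV 4.12 (cv2) and the standard library are available. Lean on these libraries where they do the work, as an engineer would, in place of code of your own. Each camera call takes 0.05 s, during which the arm holds its last target. There are 200 camera calls.

## Working session

There is one attempt and no reset: what is moved stays moved. The work goes in short steps, Python scripts to look and compute and a tool call to move; the robot and the scene stay as the last step left them, time stands still between calls to the robot, and variables do not carry over. Pictures are saved under pics/ and viewed, at most 10 in all, crops included, and the job is handed in when it is done.

Besides the shell and the picture viewer there is one more tool, called after "Request:" as name(argument=value, ...) on one line, values as JSON. move_arm: Moves the arm, as the interface text tells. Its arguments: {"type":"object","properties":{"deltas":{"type":"array","items":{"type":"array","items":{"type":"number"}}},"newtons":{"type":"number"}},"required":["deltas"]}

```bash
mkdir -p pics
python3 - <<'E'
from workcell import telemetry, viewer, r
import cv2
for n in("scene","top"):
    cv2.imwrite(f"pics/{n}0.png",viewer.snapshot(n)[:,:,::-1]); print(viewer.calibration(n))
print(telemetry.get_obs())
E
```

```text
{'mtx': array([[595.78431493,   0.        , 313.82162463],
       [  0.        , 595.78431493, 240.07688148],
       [  0.        ,   0.        ,   1.        ]]), 'eye': array([-0.55882566, -0.60278711,  1.05308035]), 'attitude': array([-0.38226896,  0.77767742, -0.44532211,  0.2253364 ])}
{'mtx': array([[498.2288811 ,   0.        , 323.47233118],
       [  0.        , 498.2288811 , 236.44228029],
       [  0.        ,   0.        ,   1.        ]]), 'eye': array([0.30815351, 0.04742007, 1.19947372]), 'attitude': array([ 0.07523585, -0.69458352,  0.71147202, -0.07550408])}
{'time': 0.1, 'joint_pos': array([-1.32879561e+00,  2.59306256e-01,  1.53598081e+00,  5.08022501e-06,
        1.34799275e+00, -2.02788477e-01]), 'qvel': array([ 0.00028778, -0.00228702, -0.00159473, -0.00071369, -0.0010235 ,
        0.00103181]), 'tau': array([ 2.79438616e-03, -4.46966386e+01, -2.91246361e+01, -2.82314750e-04,
        6.01909749e-03,  8.23700532e-06]), 'tcp_pos': array([ 0.23656544, -0.49602571,  0.24453547]), 'ee_rot': array([-8.43468047e-04,  9.75371857e-01,  2.20565250e-01, -1.40619299e-05]), 'wrist_force': array([-0.6457247 ,  0.17632794,  0.34673   ]), 'moment': array([ 0.00367805, -0.01579049, -0.00924475]), 'finger_force': 0.0, 'opening': 0.08518470891233638}
```

View pics/top0.png

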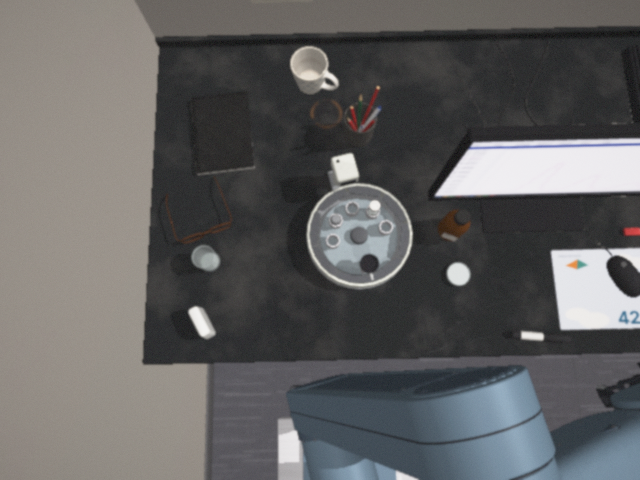

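View pics/scene0.png

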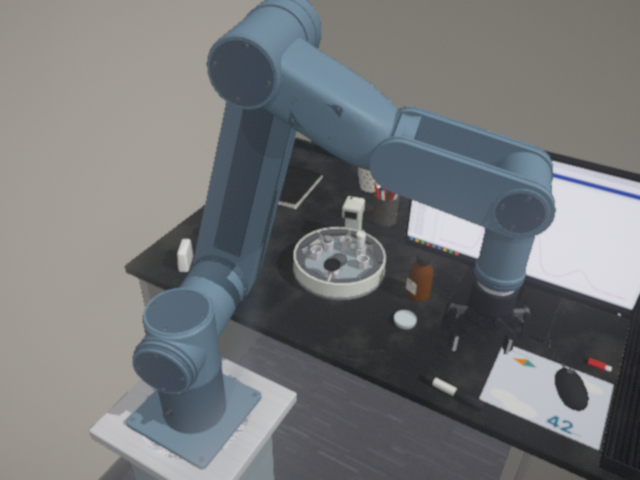

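The top view shows the base at about (359,236), the scanner head at (344,165), the vial's white cap at (374,207), the empty middle socket at (352,208), the blank at (336,219) and the black plunger cap at (369,263). The vial is to the right of the station, so the table has to turn counter-clockwise (positive) and the plunger swings towards -y. The scene view shows the plunger cap at about (333,265).

```bash
cat > h.py <<'E'
import numpy as np, cv2
from scipy.spatial.transform import Rotation as R
from workcell import telemetry, viewer, r
def ray(n,px,z):
    c=viewer.calibration(n); q=c["attitude"]; d=R.from_quat(np.r_[q[1:],q[0]]).as_matrix()@np.linalg.inv(c["mtx"])@[px[0],px[1],1]
    return c["eye"]+d*(z-c["eye"][2])/d[2]
def blob(m,seed):
    k,l,s,c=cv2.connectedComponentsWithStats(m.astype(np.uint8))
    i=min(range(1,k),key=lambda i:np.hypot(*(c[i]-seed))+(1e3 if s[i][4]<25 else 0)); return c[i],s[i]
E
python3 - <<'E'
from h import *
for n,cs,vs in(("top",(369,263),(374,206)),("scene",(333,265),(361,238))):
    im=cv2.imread(f"pics/{n}0.png"); g=im.max(2)
    c,s=blob(g<60,cs); print(n,"cap",c,s,ray(n,c,.081))
    c,s=blob(im.min(2)>190,vs); print(n,"vial",c,s,ray(n,c,.098))
a=cv2.imread("pics/top0.png")[145:300,290:430]; b=cv2.imread("pics/scene0.png")[190:305,285:395]
cv2.imwrite("pics/c0.png",np.hstack([cv2.resize(x,(400,440),interpolation=cv2.INTER_CUBIC) for x in(a,b)]))
E
```

```text
top cap [369.09821429 263.21875   ] [361 255  17  17 224] [ 0.48602389 -0.05799403  0.081     ]
top vial [374.44578313 205.13253012] [369 201  11  10  83] [ 0.61763603 -0.07446515  0.098     ]
scene cap [331.82113821 264.08130081] [325 259  15  11 123] [ 0.48519753 -0.06152302  0.081     ]
scene vial [361.03125 234.09375] [358 231   7   7  32] [ 0.6177161  -0.07767831  0.098     ]
```

View pics/c0.png

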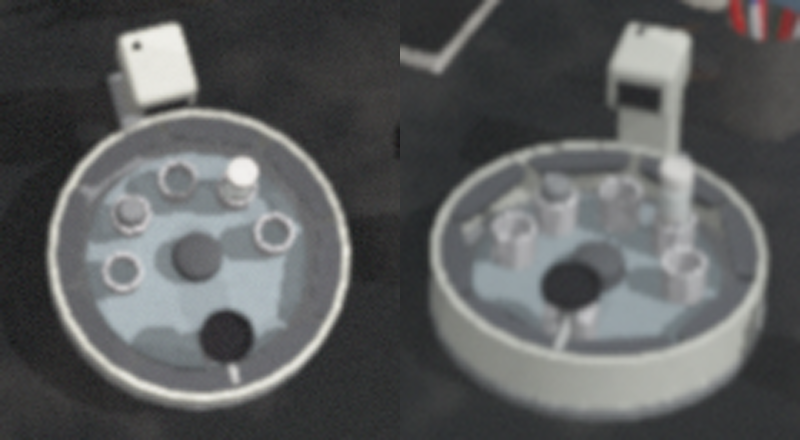

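Request:
move_arm(deltas=[[0.16,-0.115,0,0,0,0,0],[0.33,-0.23,0,0,0,0,0],[0.495,-0.344,0,0,0,0,0],[0.66,-0.459,0,0,0,0,0],[0.825,-0.574,0,0,0,0,0]], newtons=20)

```text
time: 0.72
tcp_pos: [0.3615, -0.2766, 0.245]
ee_rot: [-0.0, 0.975, 0.22, -0.0]
wrist_force: [0.6, -0.4, -0.3]
opening: -0.0
finger_force: 0.0
```

Request:
move_arm(deltas=[[0.16,-0.115,0,0,0,0,0],[0.33,-0.23,0,0,0,0,0],[0.495,-0.344,0.05,0,0,0,0],[0.66,-0.459,0.1,0,0,0,0],[0.825,-0.574,0.2,0,0,0,0],[0.825,-0.574,0.3,0,0,0,0],[0.825,-0.574,0.3,0,0,0,0]])

```text
time: 1.6
tcp_pos: [0.484, -0.0587, 0.1683]
ee_rot: [-0.001, 0.975, 0.221, -0.002]
wrist_force: [-0.8, 0.1, -0.4]
opening: -0.0
finger_force: 0.0
```

Run:
```python
from h import *
print({k:np.round(v,4) for k,v in telemetry.get_obs().items() if k in("time","tcp_pos","ee_rot","wrist_force","opening","joint_pos")})
ims=[viewer.snapshot(n) for n in("top","scene")]
a=ims[0][145:300,290:430]; b=ims[1][150:305,275:415]
cv2.imwrite("pics/c1.png",np.hstack([cv2.resize(x,(400,440),interpolation=cv2.INTER_CUBIC) for x in(a,b)])[:,:,::-1])
c=cv2.imread("pics/top0.png"); print("knob z.07",ray("top",(359,235.5),.07))
```

```text
{'time': np.float64(1.6), 'joint_pos': array([-3.4980e-01,  2.1920e-01,  1.7886e+00, -1.0000e-04,  1.1391e+00,
        7.7460e-01]), 'tcp_pos': array([ 0.484 , -0.0587,  0.1683]), 'ee_rot': array([-0.0014,  0.9752,  0.2214, -0.0023]), 'wrist_force': array([-0.7672,  0.1302, -0.4366]), 'opening': np.float64(-0.0)}
knob z.07 [ 0.55334177 -0.03842104  0.07      ]
```

View pics/c1.png

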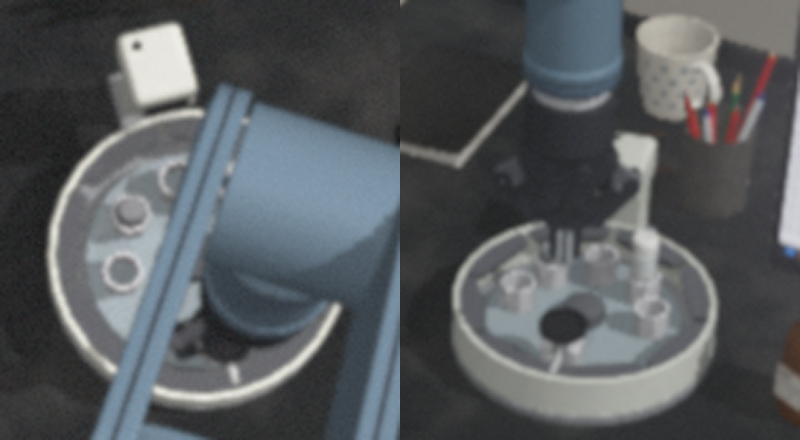

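The crop shows the gripper shut, with its tips at about (333,240) in the scene image. They are above and beyond the cap, and the vial and sockets are undisturbed. I'll go down to just above the cap and compare again.

Request:
move_arm(deltas=[[0.009,-0.004,0.12,0,0,0,0],[0.009,-0.004,0.2,0,0,0,0],[0.009,-0.004,0.24,0,0,0,0],[0.009,-0.004,0.24,0,0,0,0],[0.009,-0.004,0.24,0,0,0,0]])

```text
time: 2.33
tcp_pos: [0.4879, -0.0586, 0.1114]
ee_rot: [0.001, 0.975, 0.22, 0.001]
wrist_force: [0.4, 1.0, 0.2]
opening: -0.0001
finger_force: 0.0
```

Run:
```python
from h import *
o=telemetry.get_obs(); print(o["tcp_pos"],o["wrist_force"],o["qvel"].round(4))
def proj(n,p):
    c=viewer.calibration(n); q=c["attitude"]; v=c["mtx"]@R.from_quat(np.r_[q[1:],q[0]]).as_matrix().T@(np.array(p)-c["eye"]); return v[:2]/v[2]
t=o["tcp_pos"]; print("tip",proj("scene",t-[0,0,.014]),"cap rim under tip",proj("scene",[t[0],t[1],.081]))
for e in((.01,0,0),(0,.01,0),(0,0,.01)): print(proj("scene",t+np.array(e))-proj("scene",t))
b=viewer.snapshot("scene")[220:295,285:385]
cv2.imwrite("pics/c2.png",cv2.resize(b,(800,600),interpolation=cv2.INTER_CUBIC)[:,:,::-1])
```

```text
[ 0.48786997 -0.0585841   0.1113605 ] [0.35321831 0.97307423 0.214283  ] [ 0.0046 -0.0032  0.0012 -0.0002 -0.0034 -0.0005]
tip [331.49587525 258.17520031] cap rim under tip [331.31715084 263.1346409 ]
[ 1.89174195 -2.10883735]
[-3.45371917 -1.26158099]
[ 0.11164508 -3.09804992]
```

View pics/c2.png

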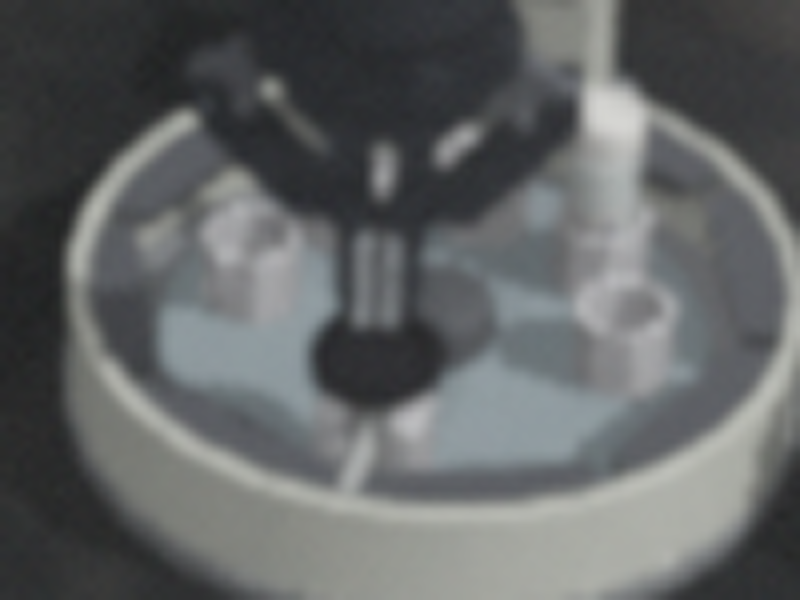

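The crop (8x, origin 285,220) shows the tips at about (377,328), i.e. image (332,261). They are directly over the cap, whose centre is at about (376,353), i.e. image (332,264). They agree to about 2 mm, so I'll go down and feel for contact.

Request:
move_arm(deltas=[[-0.002,0,0.04,0,0,0,0],[-0.002,0,0.07,0,0,0,0],[-0.002,0,0.09,0,0,0,0],[-0.002,0,0.1,0,0,0,0],[-0.002,0,0.1,0,0,0,0]])

```text
time: 3.0
tcp_pos: [0.4864, -0.0582, 0.0852]
ee_rot: [-0.0, 0.975, 0.221, -0.0]
wrist_force: [-2.3, 0.8, 3.4]
opening: 0.0001
finger_force: 1.4
```

Request:
move_arm(deltas=[[0,0,0.02,0,0,0,0],[0,0,0.035,0,0,0,0],[0,0,0.05,0,0,0,0],[0,0,0.05,0,0,0,0]])

```text
time: 3.5
tcp_pos: [0.487, -0.0586, 0.0735]
ee_rot: [0.0, 0.975, 0.221, 0.0]
wrist_force: [-3.7, -0.8, 12.2]
opening: 0.0
finger_force: 6.3
```

Request:
move_arm(deltas=[[-0.003,0.015,0,0,0,0,0],[-0.005,0.03,0,0,0,0,0],[-0.006,0.045,0,0,0,0,0],[-0.007,0.06,0,0,0,0,0],[-0.007,0.075,0,0,0,0,0],[-0.006,0.09,0,0,0,0,0],[-0.004,0.105,0,0,0,0,0],[-0.002,0.12,0,0,0,0,0]])

```text
time: 4.5
tcp_pos: [0.4997, -0.0855, 0.0729]
ee_rot: [-0.0, 0.975, 0.221, 0.0]
wrist_force: [-0.9, 2.1, 5.2]
opening: -0.0001
finger_force: 6.4
```

Run:
```python
from h import *
o=telemetry.get_obs(); print(o["tcp_pos"],o["wrist_force"])
i=viewer.snapshot("scene"); j=viewer.snapshot("top"); b=i[220:310,285:405]
cv2.imwrite("pics/c3.png",cv2.resize(b,(800,600),interpolation=cv2.INTER_CUBIC)[:,:,::-1])
for n,im,s in(("scene",i,(355,230)),("top",j,(365,202))):
    c,st=blob(im.min(2)>185,s); p=ray(n,c,.098); print(n,c,st,p,np.degrees(np.arctan2(p[1]+.0416,p[0]-.5615)))
```

```text
[ 0.49965274 -0.08549083  0.07292086] [-0.85826274  2.09243881  5.15437618]
scene [529.03548499 223.16762103] [  409   143   231   165 23052] [ 0.90176225 -0.45414216  0.098     ] -50.48439673120752
top [364.375      201.67045455] [359 197  11  10  88] [ 0.62644155 -0.05172446  0.098     ] -8.861149075529823
```

View pics/c3.png

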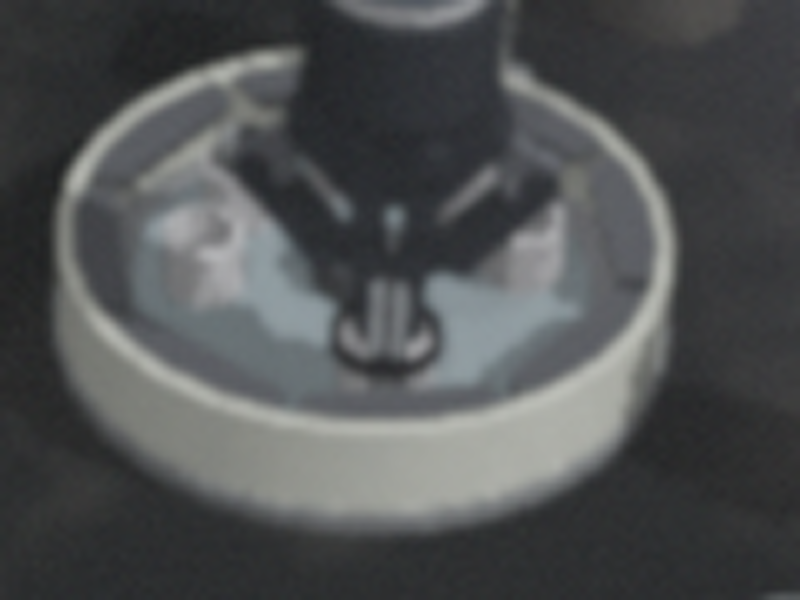

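The crop shows the tips seated in the dish at about (388,340), with the plunger down and the table turned. From the top image the vial has moved about 21.5°, so I'll do the second half.

Request:
move_arm(deltas=[[0.003,0.015,0,0,0,0,0],[0.007,0.029,0,0,0,0,0],[0.011,0.044,0,0,0,0,0],[0.016,0.058,0,0,0,0,0],[0.022,0.072,0,0,0,0,0],[0.029,0.086,0,0,0,0,0],[0.036,0.1,0,0,0,0,0],[0.044,0.113,0,0,0,0,0]])

```text
time: 5.6
tcp_pos: [0.5227, -0.1065, 0.0739]
ee_rot: [0.001, 0.975, 0.221, 0.001]
wrist_force: [-0.3, 2.1, 10.8]
opening: 0.0002
finger_force: 5.2
```

Request:
move_arm(deltas=[[0,0,0,0,0,0,0],[0,0,0,0,0,0,0]])

```text
time: 5.85
tcp_pos: [0.5231, -0.1068, 0.0739]
ee_rot: [0.001, 0.975, 0.221, 0.002]
wrist_force: [1.3, 1.7, 9.1]
opening: -0.0004
finger_force: 4.4
```

Run:
```python
from h import *
o=telemetry.get_obs(); print(o["tcp_pos"],o["wrist_force"])
j=viewer.snapshot("top"); cv2.imwrite("pics/t4.png",j[:,:,::-1])
c,st=blob(j.min(2)>185,(354,202)); p=ray("top",c,.098); print(c,st,p,np.degrees(np.arctan2(p[1]+.0416,p[0]-.5615)))
```

```text
[ 0.52310768 -0.10679246  0.07393692] [1.29692174 1.70850204 9.05068324]
[354.56701031 202.1443299 ] [349 197  12  11  97] [ 0.62586166 -0.02916817  0.098     ] 10.932382656208368
```

Request:
move_arm(deltas=[[0.005,0.008,0,0,0,0,0],[0.01,0.015,0,0,0,0,0],[0.01,0.015,0,0,0,0,0]])

```text
time: 6.28
tcp_pos: [0.5268, -0.109, 0.0739]
ee_rot: [0.001, 0.975, 0.221, 0.002]
wrist_force: [0.5, 1.6, 9.0]
opening: -0.0002
finger_force: 4.7
```

Run:
```python
from h import *
o=telemetry.get_obs(); print(o["tcp_pos"],o["wrist_force"])
j=viewer.snapshot("top")
c,st=blob(j.min(2)>185,(354,202)); p=ray("top",c,.098); print(c,st,p,np.degrees(np.arctan2(p[1]+.0416,p[0]-.5615)), np.degrees(2*np.arcsin(np.hypot(p[0]-.6176,p[1]+.0745)/.13)))
```

```text
[ 0.52677704 -0.10898751  0.07392524] [0.45977071 1.58469988 9.03178973]
[353.2755102  202.65306122] [347 198  12  11  98] [ 0.62472164 -0.02615974  0.098     ] 13.724361790924887 44.15517257126245
```

About 44° is done, inside the self-centring range, so I'll lift straight up.

Request:
move_arm(deltas=[[0,0,-0.02,0,0,0,0],[0,0,-0.04,0,0,0,0],[0,0,-0.06,0,0,0,0],[0,0,-0.09,0,0,0,0],[0,0,-0.14,0,0,0,0],[0,0,-0.22,0,0,0,0],[0,0,-0.35,0,0,0,0],[0,0,-0.5,0,0,0,0]])

```text
time: 7.32
tcp_pos: [0.5244, -0.1085, 0.1987]
ee_rot: [-0.0, 0.975, 0.22, -0.001]
wrist_force: [0.2, 0.3, -0.4]
opening: 0.0002
finger_force: 0.0
```

Request:
move_arm(deltas=[[-0.2,0.14,0,0,0,0,0],[-0.4,0.28,0,0,0,0,0],[-0.6,0.42,0,0,0,0,0],[-0.8,0.56,0,0,0,0,0],[-0.8,0.56,0,0,0,0,0]])

```text
time: 7.95
tcp_pos: [0.4025, -0.3248, 0.1983]
ee_rot: [0.001, 0.976, 0.218, -0.0]
wrist_force: [0.6, 1.2, -0.9]
opening: 0.0004
finger_force: 0.0
```

Run:
```python
from h import *
o=telemetry.get_obs(); print(o["time"],o["tcp_pos"],o["wrist_force"])
j=viewer.snapshot("top");i=viewer.snapshot("scene")
c,st=blob(j.min(2)>185,(353,202)); p=ray("top",c,.098); print(c,st,p,np.degrees(2*np.arcsin(np.hypot(p[0]-.6176,p[1]+.0745)/.13)))
c,st=blob(j.max(2)<60,(385,252)); print(c,st,ray("top",c,.081))
cv2.imwrite("pics/c5.png",np.hstack([cv2.resize(x,(400,440),interpolation=cv2.INTER_CUBIC) for x in(j[145:300,290:430],i[190:305,285:395])])[:,:,::-1])
```

```text
7.95 [ 0.40248574 -0.3248172   0.19827546] [ 0.60966084  1.23903176 -0.86648087]
[355.87044534 233.97206478] [ 320  197   76   77 2470] [ 0.55097464 -0.02934773  0.098     ] 76.5019471206643
[419.4904943  231.98859316] [412 221  20  24 263] [ 0.55584222 -0.17700674  0.081     ]
```

View pics/c5.png

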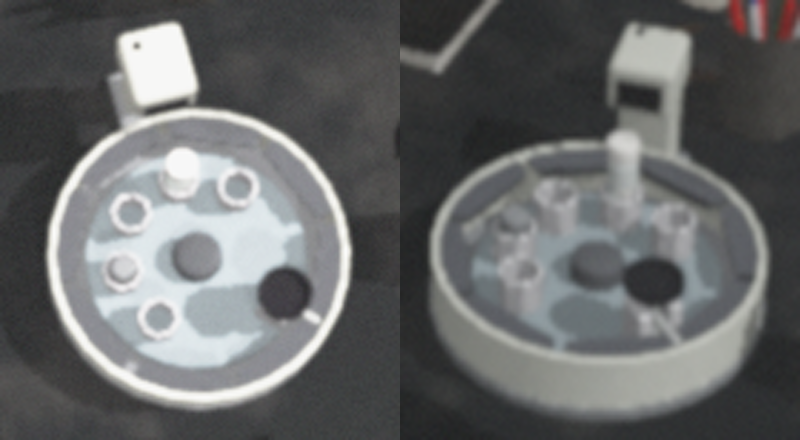

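The vial stands where the empty middle socket was, at crop (181,172). The blank is in its socket at (122,268) and the plunger cap is at (285,293). One check of the plunger's height from the two views, then I hand in.

Run:
```python
from h import *
P={"top":(389.7,248),"scene":(354.6,264)}
c={}
for n,s in P.items():
    im=viewer.snapshot(n); x,y=map(int,s); m=np.zeros(im.shape[:2],bool); m[y-11:y+12,x-12:x+13]=im[y-11:y+12,x-12:x+13].max(2)<60
    c[n],st=blob(m,s); print(n,c[n],st)
for cc in(c,{"top":(369.1,263.2),"scene":(331.8,264.1)}):
    for z in(.063,.069,.075,.081): print(z,(ray("top",cc["top"],z)-ray("scene",cc["scene"],z))[:2].round(4),ray("top",cc["top"],z)[:2].round(4))
```

```text
top [395.12 246.08] [391 241   7  13  25]
scene [354.2734375 263.03125  ] [347 258  15  11 128]
0.063 [-0.0107 -0.022 ] [ 0.5277 -0.1219]
0.069 [-0.0052 -0.0181] [ 0.5265 -0.121 ]
0.075 [ 0.0003 -0.0141] [ 0.5254 -0.1201]
0.081 [ 0.0058 -0.0102] [ 0.5242 -0.1192]
0.063 [-0.0155 -0.0082] [ 0.4889 -0.0597]
0.069 [-0.01   -0.0043] [ 0.488  -0.0591]
0.075 [-0.0045 -0.0004] [ 0.487  -0.0586]
0.081 [0.001  0.0035] [ 0.4861 -0.058 ]
```

With the crop's cap centre (389.7,248.2), the two views agree at z = 0.081, the same as at the start. The plunger is therefore fully up.

```bash
python3 -c "
from workcell import r
print(r.close_job())"
```

```text
the job is handed in; nothing more can be done
None
```

I indexed the table one hole counter-clockwise and handed the job in: the last pictures show the vial at the station in front of the scanner, the blank in its socket and the plunger sprung up; the judge's verdict was not shown.

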